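# Pack the cupcake things into one nested column

### The job

So that the table can be folded away, pack the baking things into one upright nested column on the turntable, building it from the bottom up one piece at a time: stand the larger of the two teal moulds in the middle of the turntable, stand the white beaker in that mould, stand the steel shaker in the beaker, and last put the shaker's lid down over its neck (do not screw it). Let go of everything, knock nothing over, and leave the small mould, the glass tumbler and the cake lifter where they are.

Things in the scene. Friction and masses are not known exactly. Their poses are not given: they have to be found in the camera images.
- turntable_top (a point): White ceramic cake turntable, a flat disc 180 mm across on a smaller steel foot, 24 mm high in all; it stands firm, and only its plate can turn, stiffly. This point is the middle of its flat upper face; z up.
- mould_mid (a point): The LARGE teal cupcake mould: stiff fluted silicone cup standing open side up, rim 70 mm across (its widest, the top 10 mm are straight-sided), underside 58 mm across, 36 mm high, wall 3 mm, inner floor 4 mm above its underside and 52 mm across. This point is on its axis, half-way up (18 mm above its underside); z up along the axis. 60 g.
- beaker_mid (a point): White ceramic beaker without handle, standing open side up: 54 mm across from 30 mm above its underside to the rim, tapering to 46 mm across at the underside; 68 mm high, wall 3 mm, inner floor 4 mm above its underside and 40 mm across. This point is on its axis, half-way up (34 mm above its underside); z up along the axis. About 140 g. Standing in the large mould, its underside is 4 mm above the mould's underside.
- shaker_mid (a point): Stainless steel shaker without its lid, standing upright: round body 36 mm across and 100 mm high (its foot tapers over the lowest 12 mm to 31 mm), on top of it a threaded neck with a dark mouth, 22 mm across (thread 23.5 mm) and 14 mm high; 114 mm high in all, closed and solid to the touch. This point is on its axis, half-way up (57 mm above its underside); z up along the axis. About 160 g. Standing in the beaker, its underside is 4 mm above the beaker's underside.
- lid_mid (a point): The shaker's stainless steel lid, a round cap with seven dark holes in its top, lying right way up (open side down): 36 mm across, 26 mm high, hollow from below, 30 mm across and 21 mm deep inside. It drops loosely over the neck, no screwing needed, until its lower edge rests on the shoulder of the shaker's body, 100 mm above the shaker's underside. This point is on its axis, half-way up (13 mm above its lower edge); z up along the axis. 35 g.
- mini_mould_mid (a point): Bystander: the SMALL teal cupcake mould, 47 mm across the rim, 26 mm high. This point is on its axis, half-way up. Not to be moved.
- tumbler_mid (a point): Bystander: clear glass tumbler, 72 mm across the rim, 95 mm high, upright. This point is on its axis, half-way up. Not to be moved.
- lifter_mid (a point): Bystander: black plastic cake lifter lying flat, 315 mm long, blade 60 mm wide, at most 12 mm high. This point is near its middle where the handle meets the blade; x points along it to the blade's tip. Not to be moved.
There are look-alikes about, which are no part of the job. What is shaped like the part that bears beaker_mid but purple is not meant.

How it is judged:
By the outcome, as a careful person would: the job done as asked, in the order asked, and still so for the second after the job is handed in, with the robot touching nothing.
It also fails if it takes over 120 s, if anything falls off the work surface, if the arm or the gripper's body presses on something with over 40 N, if the wrist force passes 120 N, or if a joint passes its speed limit or range.

### The arm

A 6-joint arm with a two-finger parallel gripper is mounted at the origin on the work surface. World frame = base frame: x ahead of the robot, y to its left, z up, the work surface at z = 0. Lengths are in m, angles in rad, forces in N, time in s.
With the tool pointing down it reaches from about 0.375 to 0.9 m from the base axis. Payload 3.1 kg.
Tool frame: the origin (TCP) lies at the very end of the fingers, on their centre line; the grasp point (between the pads) lies 19 mm behind it; z points along the fingers, y is the line along which they close (so a half turn about z gives the same grasp; the last joint's range is limited). The gripper opens to 87 mm and grips with 3 to 60 N. Pads are 19 mm wide; open, the fingers measure 117 mm over their backs; the gripper's body (75 mm by 190 mm) begins 51 mm behind the grasp point.
Start: joints at [0.966, 0.527, 1.433, -0, 1.181, -0.178], TCP at [0.259, 0.569, 0.223] pointing down, gripper open.
Joint ranges: [-3.08, 3.08], [-0.75, 2.2], [0.22, 2.44], [-1.43, 4.57], [0, 2.65], [-2.85, 2.85]. Speed limits (rad/s): [2.79, 2.79, 3.14, 3.14, 3.14, 3.14].

### API

Orientations are given as a unit quaternion [x, y, z, w].
In Python, from rig import robot gives the robot as it stands. The module is installed in compiled form; this text tells all that it offers.
- The arm moves only by the tool servo_tool, never from a script. Its argument "rows" is one flat list of numbers, 5 for each row, row after row: the closure, from -1 (fully open) to 1 (shut), so that 0 is half open, then the shift along the tool's x, y, z in m, then the turn about the tool's z in degrees. A call has 1 to 5 rows; each row shifts and turns the commanded pose from where the row before left it, along the tool's axes as they then stand; what a row does not reach is not made up. A row lasts 1/12 s, in which the tool goes at most 41.7 mm and 7.16 degrees, less where a joint would pass 70% of its speed; a pose out of reach is approached as far as the arm can. A call with a gripper value outside its range is refused whole. The fingers move at their own pace and stop on an object; "newtons" is the grip in N (left out, the last holds). Time passes only in rows, so rows that do not move let the fingers close. It gives the time, the measured TCP pose, the force, the opening and the grip force at its end, in the units of the state.
- robot.get_obs(): the state, without advancing time (a new reading comes with each control period).
- robot.camera(name): name is "side" or "top" or "wrist"; returns a dict with "pixels" (400x640x3 uint8, red, green, blue), "intrinsics" (3x3 intrinsics, pixels), "rvec" (rotation vector, rad) and "tvec" (3), from world to camera coordinates, as OpenCV has them; the wrist camera has in their place "mount" (4x4, takes a point from camera to tool coordinates, whose origin is the TCP and whose axes are the flange's). Camera axes: x right, y down, z forward; pixel columns grow to the right and rows downward; lengths in m; the calibration is good to about 2 mm. A picture is of the moment at which its call begins: read the wrist's pose just before it. There is no depth.
- robot.hand_in(): hands the job in; it is judged then, once.
Trained networks look in a picture, given as the dict that the camera call returned (one of the last four; its "shot" number tells which), for a name from the list of things; names that differ only in an ending like _2 or _b are one class to them, and where a whole thing is asked for, a point or a joint stands for the part that bears it (a point fixed in the world has none). Each returns a list of dicts, best first, with "score" (0 to 1); they miss things now and then, are a little off and sometimes report something else, mostly with a low value. They report only what shows in the picture. A call takes as long as a camera call. They do not tell look-alikes from the thing itself.
- robot.spot_in(picture, query): "at" ([x, y, z] in m, in world coordinates, good to about 4 mm: the middle of the surface that is visible of it).
- robot.outline_of(picture, query): "region" (400x640 bool, what is visible of it).
- robot.place_of(picture, query): "at" ([x, y, z] in m, in world coordinates, good to about 4 mm: a listed point, or the origin of a listed thing).
The state is a dict: "time": time; "q": joint angles; "joint_velocities": joint speeds; "joint_torque": joint torques, N m; "position": TCP position; "tool_rot": TCP orientation; "ft_force": force on the tool from outside, world axes, zero at the start; "moment": the same for the moment, N m; "grip_width": finger opening in m; "grip_force": force on a finger pad.
Only numpy, scipy, OpenCV 4.12 (cv2) and the standard library are available. Lean on these libraries where they do the work, as an engineer would, in place of code of your own. Each camera call takes 0.05 s, during which the arm holds its last target. There are 200 camera calls.

## Working session

There is one attempt and no reset: what is moved stays moved. The work goes in short steps, Python scripts to look and compute and a tool call to move; the robot and the scene stay as the last step left them, time stands still between calls to the robot, and variables do not carry over. Pictures are saved under pics/ and viewed, at most 14 in all, crops included, and the job is handed in when it is done.

Besides the shell and the picture viewer there is one more tool, called after ">>>" as name(argument=value, ...) on one line, values as JSON. servo_tool: Moves the arm, as the interface text tells. Its arguments: {"type":"object","properties":{"rows":{"type":"array","items":{"type":"number"}},"newtons":{"type":"number"}},"required":["rows"]}

```bash
mkdir -p pics
cat > h.py <<'E'
import numpy as np, cv2
from rig import robot
from scipy.spatial.transform import Rotation as R
N=["turntable_top","mould_mid","beaker_mid","shaker_mid","lid_mid","mini_mould_mid","tumbler_mid","lifter_mid"]
def proj(p,c):
    return cv2.projectPoints(np.array(p,float).reshape(-1,3),c["rvec"],c["tvec"],c["intrinsics"],None)[0].reshape(-1,2)
def ray(uv,c,z):
    Rm=cv2.Rodrigues(np.array(c["rvec"]))[0]; o=-Rm.T@np.ravel(c["tvec"])
    d=Rm.T@np.linalg.inv(c["intrinsics"])@np.array([uv[0],uv[1],1.]); return o+d*(z-o[2])/d[2]
def save(c,n,crop=None,s=1):
    im=c["pixels"][:,:,::-1]
    if crop: x0,y0,x1,y1=crop; im=im[y0:y1,x0:x1]
    cv2.imwrite("pics/"+n,cv2.resize(im,None,fx=s,fy=s,interpolation=cv2.INTER_CUBIC))
E
python3 - <<'E'
from h import *
o=robot.get_obs(); print(o["time"],o["position"],o["tool_rot"],o["grip_width"])
for cam in ["top","side"]:
    c=robot.camera(cam); save(c,cam+"1.png")
    for n in N:
        print(cam,n,[(np.round(d["at"],3).tolist(),round(d["score"],2),np.round(proj(d["at"],c)[0]).tolist()) for d in robot.place_of(c,n)][:4])
print(robot.get_obs()["time"])
E
```

```text
0.0 [0.25828029 0.56833758 0.2215777 ] [ 2.11794772e-01  9.77313582e-01 -9.83273294e-04 -4.12514926e-04] 0.08655145424082229
top turntable_top [([0.461, -0.063, 0.025], 0.66, [338.0, 209.0])]
top mould_mid [([0.681, -0.021, 0.017], 0.87, [323.0, 142.0])]
top beaker_mid [([0.425, -0.318, 0.033], 0.83, [421.0, 218.0]), ([0.325, -0.258, 0.033], 0.81, [403.0, 252.0]), ([0.484, -0.229, 0.033], 0.78, [392.0, 200.0]), ([0.329, -0.455, 0.035], 0.73, [468.0, 248.0])]
top shaker_mid [([0.389, 0.305, 0.058], 0.72, [219.0, 236.0])]
top lid_mid [([0.562, -0.324, 0.014], 0.46, [419.0, 176.0])]
top mini_mould_mid [([0.58, 0.303, 0.015], 0.66, [223.0, 176.0])]
top tumbler_mid [([0.564, 0.484, 0.049], 0.63, [163.0, 181.0])]
top lifter_mid [([0.558, -0.486, 0.004], 0.69, [469.0, 176.0])]
side turntable_top [([0.464, -0.065, 0.022], 0.95, [320.0, 224.0])]
side mould_mid [([0.683, -0.02, 0.019], 0.68, [355.0, 180.0])]
side beaker_mid [([0.428, -0.325, 0.036], 0.92, [381.0, 280.0]), ([0.486, -0.23, 0.033], 0.84, [367.0, 247.0]), ([0.331, -0.45, 0.034], 0.79, [397.0, 336.0]), ([0.328, -0.252, 0.033], 0.78, [336.0, 287.0])]
side shaker_mid [([0.388, 0.306, 0.057], 0.54, [224.0, 171.0])]
side lid_mid [([0.562, -0.324, 0.007], 0.49, [408.0, 255.0])]
side mini_mould_mid [([0.587, 0.307, 0.012], 0.69, [270.0, 152.0])]
side tumbler_mid [([0.567, 0.487, 0.044], 0.74, [233.0, 127.0])]
side lifter_mid [([0.555, -0.493, 0.002], 0.76, [458.0, 293.0])]
0.9
```

View pics/top1.png

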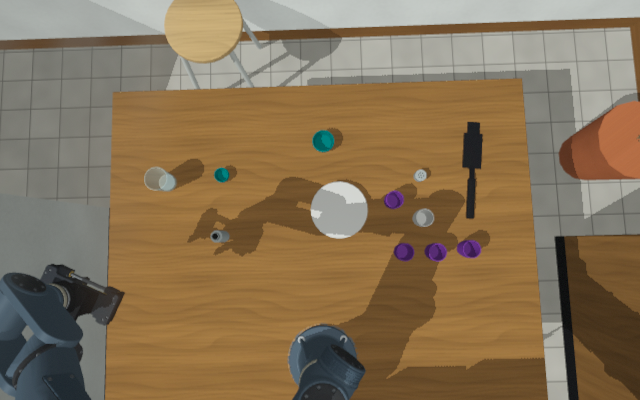

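View pics/side1.png

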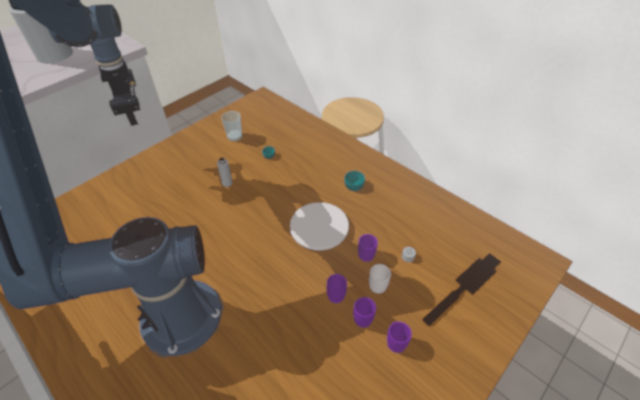

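The white cup at top (424,218) / side (379,280) is the beaker. Its look-alikes, purple, are at top (394,200), (403,252), (436,252) and (469,248). The large mould is at top (323,141) and the small one at (222,175). The shaker is at (218,236), the lid at (420,175) and the turntable at (339,209). Next I move over the large mould.

>>> servo_tool(rows=[-1,-0.035,-0.02,0,0,-1,-0.035,-0.02,0,0,-1,-0.035,-0.02,0,0,-1,-0.035,-0.02,0,0,-1,-0.035,-0.02,0,0])

```text
time: 1.32
position: [0.3773, 0.4041, 0.2227]
tool_rot: [0.211, 0.977, 0.0, 0.0]
ft_force: [0.4, 0.2, -0.5]
grip_width: 0.0869
grip_force: 0.0
```

>>> servo_tool(rows=[-1,-0.035,-0.02,0,0,-1,-0.035,-0.02,0,0,-1,-0.035,-0.02,0,0,-1,-0.035,-0.02,0,0,-1,-0.035,-0.02,0,0])

```text
time: 1.73
position: [0.4955, 0.2402, 0.2228]
tool_rot: [0.212, 0.977, 0.0, 0.0]
ft_force: [0.2, 1.3, 0.4]
grip_width: 0.0871
grip_force: 0.0
```

>>> servo_tool(rows=[-1,-0.035,-0.02,0,0,-1,-0.035,-0.02,0,0,-1,-0.035,-0.02,0,0,-1,-0.035,-0.02,0,0,-1,-0.035,-0.02,0,0])

```text
time: 2.15
position: [0.6134, 0.0766, 0.2227]
tool_rot: [0.212, 0.977, 0.0, 0.0]
ft_force: [0.4, -0.3, -1.0]
grip_width: 0.0873
grip_force: 0.0
```

>>> servo_tool(rows=[-1,-0.035,-0.02,0,0,-1,-0.035,-0.02,0,0,-1,-0.035,-0.02,0,0,-1,0,0,0,0,-1,0,0,0,0])

```text
time: 2.57
position: [0.6841, -0.0221, 0.222]
tool_rot: [0.214, 0.977, 0.0, 0.0]
ft_force: [-0.5, 0.8, -0.4]
grip_width: 0.0871
grip_force: 0.0
```

```bash
cat >> h.py <<'E'
def wrist():
    o=robot.get_obs(); c=robot.camera("wrist")
    T=np.eye(4); T[:3,:3]=R.from_quat(o["tool_rot"]).as_matrix(); T[:3,3]=o["position"]
    W=np.linalg.inv(T@np.array(c["mount"])); c2=dict(c); c2["rvec"]=cv2.Rodrigues(W[:3,:3])[0]; c2["tvec"]=W[:3,3]
    return o,c,c2
def go(p,o=None):
    o=o or robot.get_obs(); M=R.from_quat(o["tool_rot"]).as_matrix()
    d=M.T@(np.array(p)-o["position"])
    print("t",round(o["time"],2),"pos",np.round(o["position"],4),"w",round(o["grip_width"],4),"yaw_y",round(np.degrees(np.arctan2(M[1,1],M[0,1])),1),"q1,q6",np.round(np.array(o["q"])[[0,5]],2),"tooldelta",np.round(d,4),"rows",round(np.linalg.norm(d)/.0417,1))
def look(*names):
    o,c,c2=wrist()
    for n in names:
        for d in robot.place_of(c,n)[:3]: print(n,np.round(d["at"],4),round(d["score"],2),np.round(proj(d["at"],c2)[0]))
    return o,c,c2
E
python3 - <<'E'
from h import *
o,c,c2=look("mould_mid","turntable_top")
m=robot.outline_of(c,"mould_mid")
for d in m[:1]:
    u=np.argwhere(d["region"]); print(u.min(0),u.max(0),ray((u[:,1].min()/2+u[:,1].max()/2,u[:,0].min()/2+u[:,0].max()/2),c2,.036))
save(c,"w1.png"); go([.682,-.0205,.012],o)
E
```

```text
mould_mid [ 0.679  -0.0188  0.0199] 0.69 [319. 172.]
[142 287] [205 349] [ 0.67773658 -0.01969522  0.036     ]
t 2.57 pos [ 0.6841 -0.0221  0.222 ] w 0.0871 yaw_y 65.3 q1,q6 [-0.2  -1.34] tooldelta [0.0026 0.0005 0.21  ] rows 5.0
```

>>> servo_tool(rows=[-1,0.005,0,0.04,0,-1,0,0,0.04,0,-1,0,0,0.04,0,-1,0,0,0.04,0,-1,0,0,0.03,0])

```text
time: 3.18
position: [0.6763, -0.0154, 0.0299]
tool_rot: [0.211, 0.978, -0.0, -0.002]
ft_force: [-0.6, -0.2, -0.3]
grip_width: 0.0871
grip_force: 0.0
```

>>> servo_tool(rows=[-1,0,0,0.02,0,-1,0,0,0,0,1,0,0,0,0,1,0,0,0,0,1,0,0,0,0], newtons=12)

```text
time: 3.6
position: [0.6803, -0.0173, 0.0152]
tool_rot: [0.211, 0.977, 0.0, 0.002]
ft_force: [0.0, 0.0, 0.1]
grip_width: 0.0745
grip_force: 0.5
```

>>> servo_tool(rows=[1,0,0,0,0,1,0,0,0,0,1,0,0,0,0])

```text
time: 3.85
position: [0.6802, -0.0175, 0.0151]
tool_rot: [0.212, 0.977, 0.0, 0.002]
ft_force: [-0.5, 1.3, 6.9]
grip_width: 0.0696
grip_force: 12.0
```

>>> servo_tool(rows=[1,0,0,-0.02,0,1,0,0,-0.03,0,1,0,0,-0.03,0,1,0,0,-0.03,0,1,0.02,-0.015,0,0])

```text
time: 4.27
position: [0.6634, -0.0238, 0.1306]
tool_rot: [0.211, 0.977, 0.0, 0.011]
ft_force: [1.7, -0.8, -0.0]
grip_width: 0.0694
grip_force: 12.0
```

>>> servo_tool(rows=[1,0.03,-0.022,0,0,1,0.03,-0.022,0,0,1,0.03,-0.022,0,0,1,0.03,-0.022,0,0,1,0.025,-0.02,0,0])

```text
time: 4.68
position: [0.4746, -0.0609, 0.1231]
tool_rot: [0.212, 0.977, -0.0, -0.0]
ft_force: [-0.4, 0.5, -1.1]
grip_width: 0.0697
grip_force: 12.0
```

>>> servo_tool(rows=[1,0.013,-0.01,0,0,1,0,0,0,0,1,0,0,0,0])

```text
time: 4.93
position: [0.4616, -0.0653, 0.1232]
tool_rot: [0.213, 0.977, -0.0, 0.001]
ft_force: [0.7, 0.5, -0.5]
grip_width: 0.0694
grip_force: 12.0
```

Run:
```python
from h import *
o,c,c2=look("mould_mid","turntable_top")
c3=robot.camera("top")
for cc,c4 in((c,c2),(c3,c3)):
  for d in robot.outline_of(cc,"turntable_top")[:1]+robot.outline_of(cc,"mould_mid")[:1]:
    u=np.argwhere(d["region"]); (x,y),r,_=cv2.minAreaRect(u[:,::-1].astype(np.float32)); print(x,y,r,ray((x,y),c4,.024))
save(c,"w2.png"); go([.4625,-.064,.036],o)
```

```text
mould_mid [ 0.4615 -0.0672  0.1266] 0.98 [316. 254.]
turntable_top [ 0.4612 -0.0617  0.0224] 0.68 [322. 198.]
318.6396484375 163.72174072265625 (213.05197143554688, 155.56666564941406) [ 0.43318401 -0.0523429   0.024     ]
318.0132141113281 258.77294921875 (144.06707763671875, 131.6691436767578) [ 0.50963896 -0.08783885  0.024     ]
t 4.93 pos [ 0.4616 -0.0653  0.1232] w 0.0694 yaw_y 65.5 q1,q6 [-0.38 -1.52] tooldelta [-0.0001  0.0015  0.0872] rows 2.1
```

View pics/w2.png

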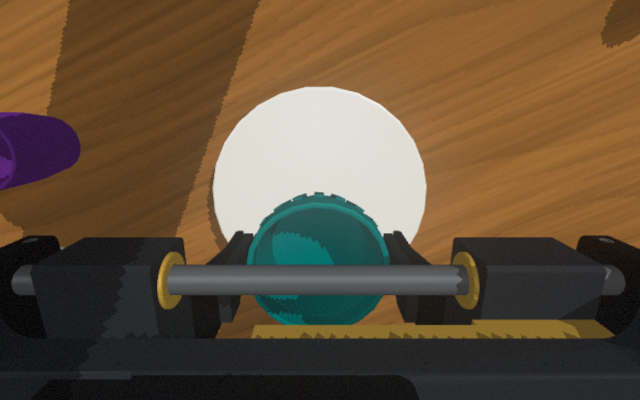

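>>> servo_tool(rows=[1,0.001,0.002,0.035,0,1,0,0,0.03,0,1,0,0,0.012,0,1,0,0,0,0,1,0,0,0,0])

```text
time: 5.75
position: [0.4612, -0.0624, 0.045]
tool_rot: [0.212, 0.977, 0.0, -0.001]
ft_force: [1.5, -0.0, 0.0]
grip_width: 0.07
grip_force: 12.0
```

>>> servo_tool(rows=[1,0,0,0.003,0,1,0,0,0.003,0,1,0,0,0,0,1,0,0,0,0])

```text
time: 6.08
position: [0.4618, -0.0628, 0.0401]
tool_rot: [0.212, 0.977, -0.0, 0.001]
ft_force: [-0.1, 0.8, -0.6]
grip_width: 0.0697
grip_force: 12.0
```

>>> servo_tool(rows=[1,0,0,0.002,0,1,0,0,0,0,-1,0,0,0,0,-1,0,0,0,0,-1,0,0,0,0])

```text
time: 6.5
position: [0.4616, -0.0627, 0.0378]
tool_rot: [0.212, 0.977, -0.0, 0.0]
ft_force: [0.3, 0.3, -0.1]
grip_width: 0.0822
grip_force: 0.0
```

>>> servo_tool(rows=[-1,0,0,0,0,-1,0,0,-0.02,0,-1,0,0,-0.04,0,-1,0,0,-0.04,0,-1,0,0,-0.04,0])

```text
time: 6.92
position: [0.4606, -0.0623, 0.1786]
tool_rot: [0.212, 0.977, 0.0, -0.001]
ft_force: [0.6, -0.0, -0.3]
grip_width: 0.0869
grip_force: 0.0
```

>>> servo_tool(rows=[-1,-0.012,-0.039,-0.005,0,-1,-0.012,-0.039,-0.005,0,-1,-0.012,-0.039,-0.005,0,-1,-0.012,-0.039,-0.005,0,-1,-0.012,-0.039,-0.005,0])

```text
time: 7.33
position: [0.4346, -0.2665, 0.2029]
tool_rot: [0.212, 0.977, 0.0, 0.0]
ft_force: [1.6, 1.1, 0.4]
grip_width: 0.0869
grip_force: 0.0
```

>>> servo_tool(rows=[-1,-0.012,-0.039,0,0,-1,-0.003,-0.015,0,-7,-1,0,0,0,-7,-1,0,0,0,-7,-1,0,0,0,0])

```text
time: 7.75
position: [0.4261, -0.3207, 0.2021]
tool_rot: [0.03, 1.0, 0.0, -0.0]
ft_force: [0.5, 0.4, -0.1]
grip_width: 0.0869
grip_force: 0.0
```

Run:
```python
from h import *
o,c,c2=look("beaker_mid")
c3=robot.camera("top")
for n in ("mould_mid","turntable_top"): print(n,[np.round(d["at"],4) for d in robot.place_of(c3,n)])
save(c,"w3.png"); go([.4265,-.3215,.039],o)
```

```text
beaker_mid [ 0.4314 -0.3177  0.036 ] 0.87 [321. 189.]
beaker_mid [ 0.3201 -0.3491  0.0318] 0.83 [282.  77.]
beaker_mid [ 0.3243 -0.2551  0.0307] 0.8 [380.  76.]
mould_mid [array([ 0.4628, -0.0632,  0.0412])]
turntable_top [array([ 0.4624, -0.0639,  0.0239])]
t 7.75 pos [ 0.4261 -0.3207  0.2021] w 0.0869 yaw_y 86.6 q1,q6 [-0.85 -2.37] tooldelta [-0.0006 -0.0008  0.1631] rows 3.9
```

View pics/w3.png

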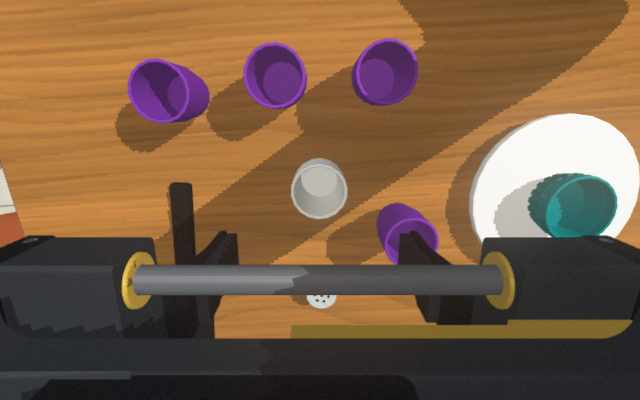

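Run:
```python
import cv2
im=cv2.imread("pics/w3.png")[20:320,110:460]; cv2.imwrite("pics/w3c.png",cv2.resize(im,None,fx=2,fy=2))
```

```text
(no output)
```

View pics/w3c.png

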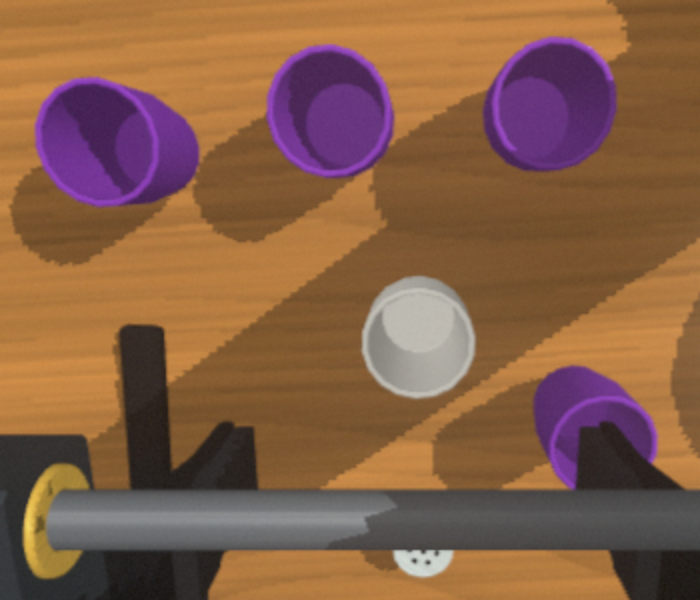

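The crop confirms it: the white, upright cup at wrist (319,188) is the beaker, and the four purple ones are not meant.

>>> servo_tool(rows=[-1,-0.002,0.001,0.04,0,-1,0,0,0.04,0,-1,0,0,0.04,0,-1,0,0,0.03,0,-1,0,0,0.012,0])

```text
time: 8.42
position: [0.427, -0.3171, 0.0367]
tool_rot: [0.031, 1.0, 0.003, -0.002]
ft_force: [0.4, 0.5, -0.1]
grip_width: 0.0872
grip_force: 0.0
```

>>> servo_tool(rows=[-1,0,0,0,0,1,0,0,0,0,1,0,0,0,0,1,0,0,0,0,1,0,0,0,0], newtons=15)

```text
time: 8.83
position: [0.4295, -0.3203, 0.0421]
tool_rot: [0.03, 1.0, -0.001, 0.001]
ft_force: [-0.5, -0.4, 0.1]
grip_width: 0.0682
grip_force: 0.0
```

>>> servo_tool(rows=[1,0,0,0,0,1,0,0,0,0,1,0,0,0,0,1,0,0,0,0])

```text
time: 9.17
position: [0.4291, -0.32, 0.0414]
tool_rot: [0.03, 1.0, -0.001, 0.001]
ft_force: [-1.7, 0.3, 5.8]
grip_width: 0.0542
grip_force: 15.0
```

>>> servo_tool(rows=[1,0,0,-0.02,0,1,0,0,-0.03,0,1,0,0,-0.035,0,1,0,0,-0.035,0,1,0,0.02,0,0])

```text
time: 9.58
position: [0.4339, -0.3062, 0.1668]
tool_rot: [0.031, 0.999, -0.007, 0.006]
ft_force: [1.4, -0.8, -0.4]
grip_width: 0.0543
grip_force: 15.0
```

>>> servo_tool(rows=[1,-0.003,0.038,0,0,1,-0.003,0.038,0,0,1,-0.003,0.038,0,0,1,-0.003,0.038,0,0,1,-0.003,0.038,0,0])

```text
time: 10.0
position: [0.4558, -0.1089, 0.1604]
tool_rot: [0.031, 1.0, 0.0, -0.0]
ft_force: [0.5, 0.3, -1.6]
grip_width: 0.0544
grip_force: 15.0
```

>>> servo_tool(rows=[1,-0.003,0.035,0,0,1,0,0.013,0,0,1,0,0,0,0,1,0,0,0,0])

```text
time: 10.33
position: [0.462, -0.0623, 0.1604]
tool_rot: [0.029, 1.0, -0.0, -0.0]
ft_force: [0.4, 0.9, -0.7]
grip_width: 0.0542
grip_force: 15.0
```

Run:
```python
from h import *
o,c,c2=look("beaker_mid","mould_mid","turntable_top")
c3=robot.camera("side")
for n in ("mould_mid","beaker_mid"): print(n,[np.round(d["at"],4) for d in robot.place_of(c3,n)])
save(c,"w4.png"); go([.4625,-.0632,.0694],o)
```

```text
beaker_mid [ 0.3281 -0.2549  0.0323] 0.89 [75. 49.]
beaker_mid [ 0.4838 -0.2286  0.0337] 0.88 [144. 226.]
beaker_mid [ 0.4661 -0.0594  0.1576] 0.79 [324. 255.]
mould_mid [ 0.4656 -0.0641  0.0447] 0.56 [317. 200.]
mould_mid [array([ 0.4651, -0.0627,  0.0402])]
beaker_mid [array([ 0.3254, -0.2546,  0.0365]), array([ 0.4854, -0.2346,  0.0352]), array([ 0.3319, -0.4538,  0.0334]), array([ 0.4625, -0.0655,  0.1559]), array([ 0.3268, -0.3526,  0.0318])]
t 10.33 pos [ 0.462  -0.0623  0.1604] w 0.0542 yaw_y 86.7 q1,q6 [-0.37 -1.89] tooldelta [-0.0006 -0.0008  0.091 ] rows 2.2
```

View pics/w4.png

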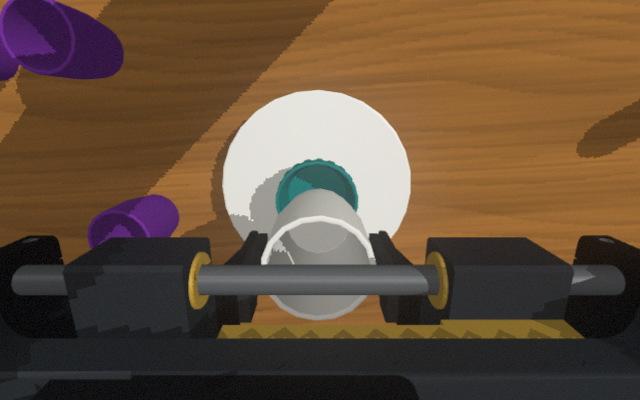

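>>> servo_tool(rows=[1,-0.001,-0.001,0.03,0,1,0,0,0.02,0,1,0,0,0.01,0,1,0,0,0,0,1,0,0,0,0])

```text
time: 11.1
position: [0.4629, -0.0645, 0.1002]
tool_rot: [0.031, 1.0, 0.0, -0.001]
ft_force: [-0.1, 0.6, -0.7]
grip_width: 0.0543
grip_force: 15.0
```

>>> servo_tool(rows=[1,0,0,0.007,0,1,0,0,0.007,0,1,0,0,0.007,0,1,0,0,0.005,0,1,0,0,0,0])

```text
time: 11.52
position: [0.4625, -0.0639, 0.0736]
tool_rot: [0.03, 1.0, 0.0, -0.001]
ft_force: [-0.5, -0.6, -2.0]
grip_width: 0.0542
grip_force: 15.0
```

>>> servo_tool(rows=[1,0,0,0.002,0,1,0,0,0.002,0,1,0,0,0,0,1,0,0,0,0])

```text
time: 11.85
position: [0.4632, -0.0641, 0.0706]
tool_rot: [0.03, 1.0, -0.0, 0.0]
ft_force: [-0.6, 0.7, -0.7]
grip_width: 0.0541
grip_force: 15.0
```

>>> servo_tool(rows=[1,0,0,0.0015,0,1,0,0,0,0,-1,0,0,0,0,-1,0,0,0,0,-1,0,0,0,0])

```text
time: 12.27
position: [0.4632, -0.0641, 0.0691]
tool_rot: [0.03, 1.0, -0.0, 0.0]
ft_force: [0.6, 0.0, -0.4]
grip_width: 0.0669
grip_force: 0.0
```

>>> servo_tool(rows=[-1,0,0,0,0,-1,0,0,-0.02,0,-1,0,0,-0.04,0,-1,0,0,-0.04,0,-1,0,0,-0.04,0])

```text
time: 12.68
position: [0.4623, -0.0638, 0.2102]
tool_rot: [0.03, 1.0, 0.0, -0.001]
ft_force: [1.3, 0.5, 0.3]
grip_width: 0.0864
grip_force: 0.0
```

>>> servo_tool(rows=[-1,0.0096,0.0365,-0.01,0,-1,0.0096,0.0365,-0.01,0,-1,0.0096,0.0365,-0.01,0,-1,0.0096,0.0365,0,0,-1,0.0096,0.0365,0,0])

```text
time: 13.1
position: [0.4259, 0.1224, 0.2399]
tool_rot: [0.031, 1.0, 0.0, 0.001]
ft_force: [1.1, 0.6, -0.4]
grip_width: 0.087
grip_force: 0.0
```

>>> servo_tool(rows=[-1,0.0096,0.0365,0,0,-1,0.0096,0.0365,0,0,-1,0.0096,0.0365,0,0,-1,0.0096,0.0365,0,0,-1,0.0096,0.0365,0,0])

```text
time: 13.52
position: [0.3883, 0.3077, 0.239]
tool_rot: [0.03, 1.0, -0.0, -0.0]
ft_force: [1.5, -0.6, 0.1]
grip_width: 0.0871
grip_force: 0.0
```

>>> servo_tool(rows=[-1,0,0,0,0,-1,0,0,0,0])

```text
time: 13.68
position: [0.3883, 0.3075, 0.2388]
tool_rot: [0.028, 1.0, -0.0, -0.0]
ft_force: [-0.4, 0.7, -0.0]
grip_width: 0.0871
grip_force: 0.0
```

Run:
```python
from h import *
o,c,c2=look("shaker_mid")
c3=robot.camera("top"); c5=robot.camera("side")
for n in ("mould_mid","beaker_mid"): print(n,[np.round(d["at"],4) for q in (c3,c5) for d in robot.place_of(q,n) if d["at"][1]>-.2])
im=np.hstack([cv2.resize(c3["pixels"][150:270,270:410],None,fx=3,fy=3),cv2.resize(c5["pixels"][165:285,260:380],None,fx=3,fy=3)])
cv2.imwrite("pics/s5.png",im[:,:,::-1])
go([.3885,.3055,.067],o)
```

```text
shaker_mid [0.3856 0.3035 0.057 ] 0.86 [315. 178.]
mould_mid [array([ 0.4642, -0.0621,  0.0419]), array([ 0.4681, -0.0654,  0.0384])]
beaker_mid [array([ 0.4571, -0.0662,  0.0628])]
t 13.68 pos [0.3883 0.3075 0.2388] w 0.0871 yaw_y 86.8 q1,q6 [ 0.44 -1.07] tooldelta [-0.0004 -0.0018  0.1718] rows 4.1
```

View pics/s5.png

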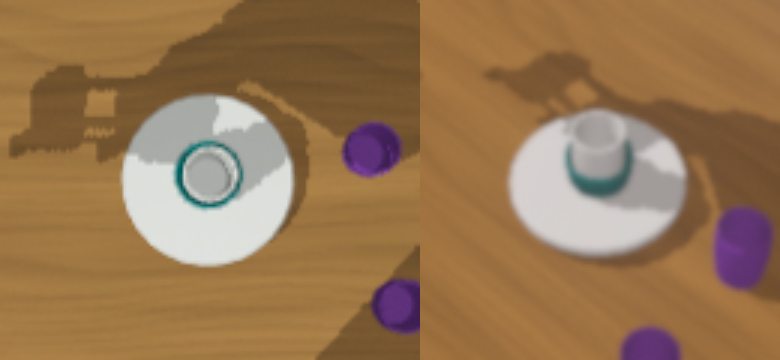

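>>> servo_tool(rows=[-1,0.001,-0.003,0.04,0,-1,0,0,0.04,0,-1,0,0,0.04,0,-1,0,0,0.035,0,-1,0,0,0.016,0])

```text
time: 14.5
position: [0.3864, 0.3014, 0.0646]
tool_rot: [0.031, 1.0, -0.001, -0.003]
ft_force: [-0.7, 0.4, 0.9]
grip_width: 0.0872
grip_force: 0.0
```

>>> servo_tool(rows=[-1,0,0,0,0,1,0,0,0,0,1,0,0,0,0,1,0,0,0,0,1,0,0,0,0], newtons=18)

```text
time: 14.92
position: [0.3893, 0.3036, 0.0697]
tool_rot: [0.03, 1.0, 0.001, 0.002]
ft_force: [0.3, 0.5, 0.1]
grip_width: 0.0678
grip_force: 0.0
```

>>> servo_tool(rows=[1,0,0,0,0,1,0,0,0,0,1,0,0,0,0,1,0,0,0,0,1,0,0,0,0])

```text
time: 15.33
position: [0.3881, 0.3032, 0.0682]
tool_rot: [0.03, 1.0, 0.0, 0.0]
ft_force: [0.9, 1.6, 3.2]
grip_width: 0.0352
grip_force: 18.2
```

>>> servo_tool(rows=[1,0,0,-0.02,0,1,0,0,-0.03,0,1,0,0,-0.035,0,1,0,0,-0.035,0,1,0,0,-0.025,0])

```text
time: 15.75
position: [0.3883, 0.3033, 0.2153]
tool_rot: [0.03, 1.0, 0.0, 0.001]
ft_force: [0.3, 0.0, -2.7]
grip_width: 0.0356
grip_force: 18.0
```

>>> servo_tool(rows=[1,-0.0096,-0.0362,0,0,1,-0.0096,-0.0362,0,0,1,-0.0096,-0.0362,0,0,1,-0.0096,-0.0362,0,0,1,-0.0096,-0.0362,0,0])

```text
time: 16.17
position: [0.4244, 0.1181, 0.2128]
tool_rot: [0.03, 1.0, -0.0, -0.0]
ft_force: [1.4, -0.9, -2.3]
grip_width: 0.0353
grip_force: 18.0
```

>>> servo_tool(rows=[1,-0.0096,-0.0362,0,0,1,-0.0096,-0.0362,0,0,1,-0.0096,-0.0362,0,0,1,-0.0096,-0.0362,0,0,1,-0.0096,-0.0362,0,0])

```text
time: 16.58
position: [0.4615, -0.0656, 0.2126]
tool_rot: [0.03, 1.0, 0.0, -0.001]
ft_force: [1.0, -1.0, -2.6]
grip_width: 0.0356
grip_force: 18.0
```

>>> servo_tool(rows=[1,0,0,0,0,1,0,0,0,0])

```text
time: 16.75
position: [0.4622, -0.0659, 0.2126]
tool_rot: [0.032, 0.999, 0.0, -0.0]
ft_force: [0.3, -0.2, -2.2]
grip_width: 0.0353
grip_force: 18.0
```

Run:
```python
from h import *
o,c,c2=look("shaker_mid","beaker_mid","mould_mid")
c3=robot.camera("side")
for n in ("shaker_mid","beaker_mid"): print(n,[np.round(d["at"],4) for d in robot.place_of(c3,n) if d["at"][1]>-.2])
im=np.hstack([c["pixels"][100:350,170:470],cv2.resize(c3["pixels"][125:250,245:395],None,fx=2,fy=2)])
cv2.imwrite("pics/s6.png",im[:,:,::-1])
go([.4632,-.0641,.1002],o)
```

```text
shaker_mid [ 0.4619 -0.0672  0.2007] 0.66 [316. 242.]
beaker_mid [ 0.3275 -0.2536  0.028 ] 0.96 [120.  59.]
beaker_mid [ 0.3248 -0.3536  0.0337] 0.95 [15. 63.]
beaker_mid [ 0.4655 -0.0635  0.0641] 0.7 [321. 191.]
shaker_mid []
beaker_mid [array([ 0.4624, -0.0649,  0.0647])]
t 16.75 pos [ 0.4622 -0.0659  0.2126] w 0.0353 yaw_y 86.3 q1,q6 [-0.38 -1.89] tooldelta [-0.0009  0.0019  0.1124] rows 2.7
```

View pics/s6.png

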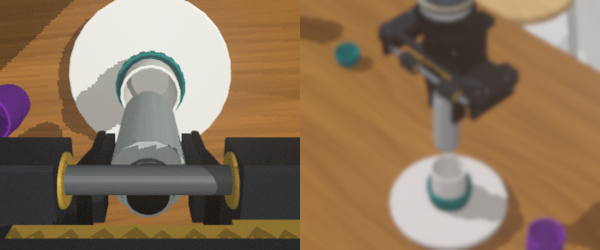

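>>> servo_tool(rows=[1,-0.001,0.002,0.02,0,1,0,0,0.015,0,1,0,0,0.01,0,1,0,0,0.01,0,1,0,0,0.01,0])

```text
time: 17.52
position: [0.4632, -0.0613, 0.1476]
tool_rot: [0.029, 1.0, -0.0, 0.0]
ft_force: [0.1, 1.0, -2.2]
grip_width: 0.0355
grip_force: 18.0
```

>>> servo_tool(rows=[1,0,0,0.01,0,1,0,0,0.01,0,1,0,0,0.01,0,1,0,0,0.007,0,1,0,0,0,0])

```text
time: 17.93
position: [0.4625, -0.0613, 0.11]
tool_rot: [0.03, 1.0, 0.0, -0.001]
ft_force: [-0.5, 0.4, -2.1]
grip_width: 0.0355
grip_force: 18.0
```

>>> servo_tool(rows=[1,0,0,0.004,0,1,0,0,0.002,0,1,0,0,0.002,0,1,0,0,0,0,1,0,0,0,0])

```text
time: 18.35
position: [0.4634, -0.0622, 0.1032]
tool_rot: [0.03, 1.0, -0.0, 0.0]
ft_force: [0.0, -0.5, -2.5]
grip_width: 0.0353
grip_force: 18.0
```

>>> servo_tool(rows=[1,0,-0.001,0.001,0,1,0,0,0.001,0,1,0,0,0.001,0,1,0,0,0,0,1,0,0,0,0])

```text
time: 18.77
position: [0.4633, -0.0632, 0.1002]
tool_rot: [0.03, 1.0, -0.0, 0.0]
ft_force: [-0.3, -0.3, -0.9]
grip_width: 0.0351
grip_force: 18.0
```

>>> servo_tool(rows=[1,0,0,0.0005,0,1,0,0,0,0,-1,0,0,0,0,-1,0,0,0,0,-1,0,0,0,0])

```text
time: 19.18
position: [0.4632, -0.0631, 0.0995]
tool_rot: [0.03, 1.0, -0.0, 0.0]
ft_force: [0.6, -0.7, -0.3]
grip_width: 0.0486
grip_force: 0.0
```

>>> servo_tool(rows=[-1,0,0,0,0,-1,0,0,-0.03,0,-1,0,0,-0.04,0,-1,0,0,-0.04,0,-1,0,0,-0.03,0])

```text
time: 19.6
position: [0.4636, -0.0632, 0.2421]
tool_rot: [0.03, 1.0, -0.0, 0.001]
ft_force: [0.7, -0.4, 1.2]
grip_width: 0.0807
grip_force: 0.0
```

>>> servo_tool(rows=[-1,-0.0163,-0.0364,0,0,-1,-0.0163,-0.0364,0,0,-1,-0.0163,-0.0364,0,0,-1,-0.0163,-0.0364,0,0,-1,-0.0163,-0.0364,0,0])

```text
time: 20.02
position: [0.5338, -0.2512, 0.2395]
tool_rot: [0.03, 1.0, 0.0, -0.0]
ft_force: [0.5, -0.9, -0.3]
grip_width: 0.0867
grip_force: 0.0
```

>>> servo_tool(rows=[-1,-0.0163,-0.0364,0,0,-1,-0.0163,-0.0364,0,0,-1,0,0,0.015,7,-1,0,0,0.015,7,-1,0,0,0.015,7])

```text
time: 20.43
position: [0.5615, -0.3253, 0.1933]
tool_rot: [0.216, 0.977, 0.0, -0.0]
ft_force: [-0.3, 0.4, 0.3]
grip_width: 0.0868
grip_force: 0.0
```

>>> servo_tool(rows=[-1,0,0,0,7,-1,0,0,0,7,-1,0,0,0,0])

```text
time: 20.68
position: [0.5613, -0.324, 0.1934]
tool_rot: [0.33, 0.944, 0.0, -0.001]
ft_force: [-0.4, -0.7, 0.2]
grip_width: 0.0869
grip_force: 0.0
```

Run:
```python
from h import *
o,c,c2=look("lid_mid")
for d in robot.outline_of(c,"lid_mid")[:1]:
    u=np.argwhere(d["region"]); print(u.min(0),u.max(0),ray(u.mean(0)[::-1],c2,.022))
c3=robot.camera("side"); c4=robot.camera("top")
for n in ("shaker_mid","beaker_mid"): print(n,[np.round(d["at"],4) for q in (c3,c4) for d in robot.place_of(q,n) if d["at"][1]>-.2])
im=np.hstack([c["pixels"][60:340,150:490],cv2.resize(c3["pixels"][130:270,260:380],None,fx=2,fy=2),cv2.resize(c4["pixels"][145:285,290:400],None,fx=2,fy=2)])
cv2.imwrite("pics/s7.png",im[:,:,::-1])
go([.562,-.324,.004],o)
```

```text
lid_mid [ 0.5638 -0.327   0.0146] 0.94 [318. 185.]
[164 300] [200 334] [ 0.56047402 -0.32456268  0.022     ]
shaker_mid [array([ 0.462 , -0.0603,  0.0877])]
beaker_mid []
t 20.68 pos [ 0.5613 -0.324   0.1934] w 0.0869 yaw_y 51.4 q1,q6 [-0.7  -1.59] tooldelta [-0.001   0.0005  0.1894] rows 4.5
```

View pics/s7.png

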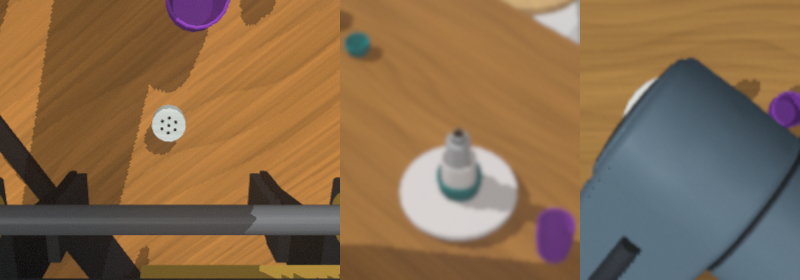

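>>> servo_tool(rows=[-1,0,-0.001,0.04,0,-1,0,0,0.04,0,-1,0,0,0.04,0,-1,0,0,0.035,0,-1,0,0,0.012,0])

```text
time: 21.55
position: [0.558, -0.3227, 0.0223]
tool_rot: [0.329, 0.944, 0.002, -0.004]
ft_force: [-0.3, 1.2, 0.1]
grip_width: 0.0872
grip_force: 0.0
```

>>> servo_tool(rows=[-1,0,0,0.006,0,-1,0,0,0.006,0,-1,0,0,0.004,0,-1,0,0,0,0,-1,0,0,0,0])

```text
time: 21.97
position: [0.5622, -0.3259, 0.0133]
tool_rot: [0.329, 0.944, -0.001, 0.002]
ft_force: [-0.0, -0.0, 0.6]
grip_width: 0.087
grip_force: 0.0
```

>>> servo_tool(rows=[-1,0,0,0.004,0,-1,0,0,0.003,0,-1,0,0,0,0,-1,0,0,0,0])

```text
time: 22.3
position: [0.561, -0.325, 0.0046]
tool_rot: [0.329, 0.944, 0.0, -0.0]
ft_force: [-1.0, 0.6, -0.3]
grip_width: 0.0874
grip_force: 0.0
```

>>> servo_tool(rows=[1,0,0,0,0,1,0,0,0,0,1,0,0,0,0,1,0,0,0,0,1,0,0,0,0], newtons=12)

```text
time: 22.72
position: [0.5611, -0.3251, 0.0046]
tool_rot: [0.329, 0.944, 0.0, 0.0]
ft_force: [-0.6, -0.2, 0.1]
grip_width: 0.0614
grip_force: 0.0
```

>>> servo_tool(rows=[1,0,0,0,0,1,0,0,0,0,1,0,0,0,0,1,0,0,0,0])

```text
time: 23.05
position: [0.5611, -0.3251, 0.0045]
tool_rot: [0.329, 0.944, 0.0, -0.0]
ft_force: [0.7, -0.1, -0.8]
grip_width: 0.0353
grip_force: 12.7
```

>>> servo_tool(rows=[1,0,0,-0.02,0,1,0,0,-0.035,0,1,0,0,-0.04,0,1,0,0,-0.04,0,1,0,0,-0.04,0])

```text
time: 23.47
position: [0.5607, -0.3247, 0.181]
tool_rot: [0.329, 0.944, 0.0, -0.0]
ft_force: [-0.3, -0.6, -0.8]
grip_width: 0.0353
grip_force: 12.3
```

>>> servo_tool(rows=[1,0,0,-0.04,0,1,0,0,-0.02,0,1,0.0343,0.0205,0,0,1,0.0343,0.0205,0,0,1,0.0343,0.0205,0,0])

```text
time: 23.88
position: [0.5181, -0.2121, 0.24]
tool_rot: [0.33, 0.944, -0.0, 0.001]
ft_force: [0.4, 1.5, -0.5]
grip_width: 0.0354
grip_force: 12.3
```

>>> servo_tool(rows=[1,0.0343,0.0205,0,0,1,0.0343,0.0205,0,0,1,0.0343,0.0205,0,0,1,0.0343,0.0205,0,0,1,0,0,0,0])

```text
time: 24.3
position: [0.4568, -0.0567, 0.239]
tool_rot: [0.327, 0.945, 0.001, -0.004]
ft_force: [0.2, -1.1, -1.6]
grip_width: 0.035
grip_force: 12.3
```

>>> servo_tool(rows=[1,0,0,0,0,1,0,0,0,0])

```text
time: 24.47
position: [0.4629, -0.0636, 0.24]
tool_rot: [0.329, 0.944, -0.0, 0.001]
ft_force: [1.4, 0.2, -0.1]
grip_width: 0.035
grip_force: 12.3
```

Run:
```python
from h import *
o,c,c2=look("shaker_mid","lid_mid")
c3=robot.camera("side")
for n in ("shaker_mid","lid_mid"): print(n,[np.round(d["at"],4) for d in robot.place_of(c3,n)])
save(c,"w8.png",(220,120,420,320),3)
go([.4633,-.0632,.1365],o)
np.save("c2.npy",{k:c2[k] for k in("rvec","tvec","intrinsics")},allow_pickle=True)
```

```text
shaker_mid [ 0.4608 -0.0613  0.0901] 0.69 [319. 184.]
lid_mid [ 0.4651 -0.0646  0.2499] 0.92 [321. 262.]
shaker_mid [array([ 0.4638, -0.0615,  0.0856])]
lid_mid [array([ 0.4625, -0.0611,  0.0882])]
t 24.47 pos [ 0.4629 -0.0636  0.24  ] w 0.035 yaw_y 51.6 q1,q6 [-0.38 -1.28] tooldelta [0.0002 0.0006 0.1035] rows 2.5
```

View pics/w8.png

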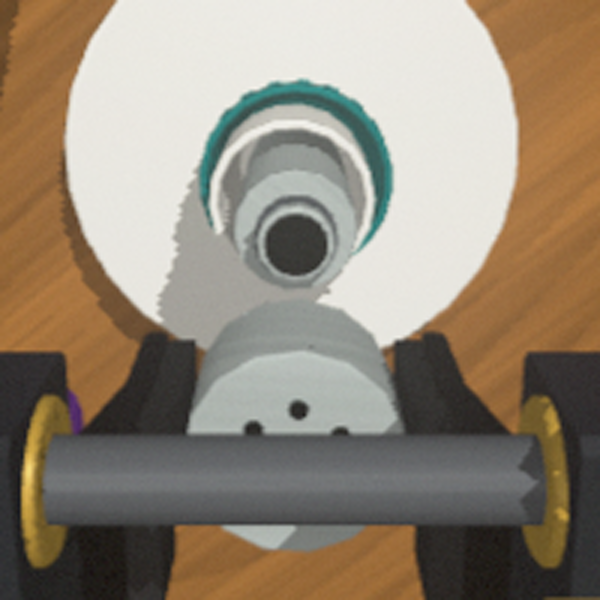

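Run:
```python
from h import *
c=np.load("c2.npy",allow_pickle=True).item()
a=ray((318.7,201.5),c,.146); b=ray((318.3,269.7),c,.2615); print(a,b); go(robot.get_obs()["position"]+(a-b)*[1,1,0])
```

```text
[ 0.46227526 -0.06324679  0.146     ] [ 0.46286658 -0.06432513  0.2615    ]
t 24.77 pos [ 0.4627 -0.0644  0.2394] w 0.0357 yaw_y 51.5 q1,q6 [-0.38 -1.28] tooldelta [ 0.0011  0.0005 -0.    ] rows 0.0
```

The mouth at wrist (319,202) and the held lid at (318,270) line up to within about 1 mm. Lowering.

>>> servo_tool(rows=[1,0.001,0,0.03,0,1,0,0,0.03,0,1,0,0,0.015,0,1,0,0,0,0,1,0,0,0,0])

```text
time: 25.18
position: [0.4613, -0.0631, 0.164]
tool_rot: [0.33, 0.944, 0.0, -0.001]
ft_force: [0.3, -1.1, -0.4]
grip_width: 0.0351
grip_force: 12.3
```

>>> servo_tool(rows=[1,0,0,0.005,0,1,0,0,0.005,0,1,0,0,0.005,0,1,0,0,0.004,0,1,0,0,0,0])

```text
time: 25.6
position: [0.4612, -0.0626, 0.1451]
tool_rot: [0.329, 0.944, 0.0, -0.0]
ft_force: [0.4, -1.0, 0.3]
grip_width: 0.0351
grip_force: 12.3
```

>>> servo_tool(rows=[1,0,0,0.003,0,1,0,0,0.003,0,1,0,0,0.001,0,1,0,0,0,0,1,0,0,0,0])

```text
time: 26.02
position: [0.4615, -0.0628, 0.1385]
tool_rot: [0.329, 0.944, -0.0, -0.0]
ft_force: [0.7, 0.4, 0.2]
grip_width: 0.0352
grip_force: 12.3
```

>>> servo_tool(rows=[1,0,0,0.001,0,1,0,0,0,0,1,0,0,0,0])

```text
time: 26.27
position: [0.4616, -0.0628, 0.1376]
tool_rot: [0.329, 0.944, -0.0, 0.0]
ft_force: [1.1, -0.5, -0.8]
grip_width: 0.035
grip_force: 12.3
```

Going 1 mm lower, then release and retreat.

>>> servo_tool(rows=[1,0,0,0.001,0,1,0,0,0,0,-1,0,0,0,0,-1,0,0,0,0,-1,0,0,0,0])

```text
time: 26.68
position: [0.4616, -0.0628, 0.1366]
tool_rot: [0.329, 0.944, 0.0, 0.0]
ft_force: [0.3, -0.6, -0.0]
grip_width: 0.0481
grip_force: 0.0
```

>>> servo_tool(rows=[-1,0,0,0,0,-1,0,0,0,0,-1,0,0,-0.02,0,-1,0,0,-0.04,0,-1,0,0,-0.04,0])

```text
time: 27.1
position: [0.4602, -0.0623, 0.2365]
tool_rot: [0.329, 0.944, 0.0, -0.002]
ft_force: [1.6, -0.3, -0.5]
grip_width: 0.0803
grip_force: 0.0
```

>>> servo_tool(rows=[-1,0.04,0,0,0,-1,0.04,0,0,0,-1,0,0,0,0])

```text
time: 27.35
position: [0.3899, -0.0084, 0.2357]
tool_rot: [0.328, 0.945, 0.0, -0.006]
ft_force: [-1.3, 0.7, -1.0]
grip_width: 0.0864
grip_force: 0.0
```

Run:
```python
from h import *
o,c,c2=look("lid_mid")
c3=robot.camera("side"); c4=robot.camera("top")
for n in N: print(n,[np.round(d["at"],3).tolist() for q in (c3,c4) for d in robot.place_of(q,n)])
im=np.hstack([cv2.resize(c["pixels"],None,fy=.75,fx=.75)[:300],cv2.resize(c3["pixels"][120:270,250:400],None,fx=2,fy=2)])
cv2.imwrite("pics/s9.png",im[:,:,::-1])
go([.4633,-.0632,.1365],o)
```

```text
lid_mid [ 0.4625 -0.0679  0.1454] 0.8 [317. 307.]
turntable_top [[0.465, -0.066, 0.023], [0.461, -0.065, 0.027]]
mould_mid [[0.461, -0.061, 0.142], [0.462, -0.06, 0.09], [0.466, -0.064, 0.041]]
beaker_mid [[0.328, -0.351, 0.03], [0.326, -0.255, 0.032], [0.484, -0.235, 0.036], [0.33, -0.453, 0.032], [0.462, -0.068, 0.062], [0.326, -0.456, 0.036], [0.322, -0.353, 0.036], [0.485, -0.233, 0.035], [0.324, -0.261, 0.029], [0.46, -0.061, 0.061]]
shaker_mid [[0.462, -0.063, 0.087], [0.564, 0.485, 0.048]]
lid_mid [[0.464, -0.065, 0.142], [0.458, -0.064, 0.144]]
mini_mould_mid [[0.588, 0.308, 0.015], [0.579, 0.304, 0.013]]
tumbler_mid [[0.564, 0.484, 0.047], [0.464, -0.066, 0.024]]
lifter_mid [[0.461, -0.06, 0.086], [0.553, -0.492, 0.002], [0.558, -0.487, 0.007]]
t 27.35 pos [ 0.3899 -0.0084  0.2357] w 0.0864 yaw_y 51.7 q1,q6 [-0.31 -1.21] tooldelta [-0.0926  0.0028  0.0982] rows 3.2
```

View pics/s9.png

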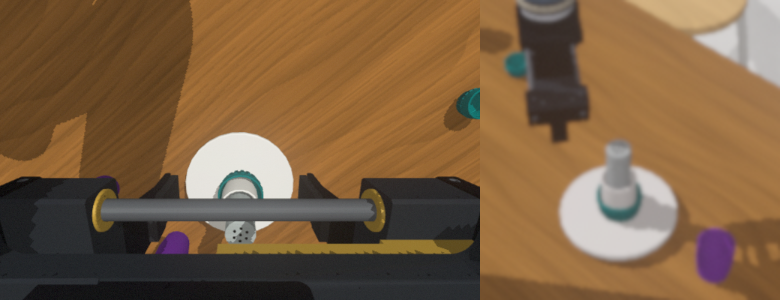

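The column stands upright with the lid seated (lid_mid z about 0.144, expected 0.145) and the bystanders are where they were. Handing in.

```bash
python3 -c "
from rig import robot
print(robot.hand_in())"
```

```text
the job is handed in; nothing more can be done
None
```

The job is handed in: the large mould, white beaker, steel shaker and lid stand as one upright nested column in the middle of the turntable, released, with the bystanders where they were and about 28 s used.

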